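# Set the mixer's thumbwheels and start it with a tin

### The job

Set the three thumbwheels of the mixer's preset console to 5 - 2 - 6, from left to right, each wheel resting in its click. Then take the smaller of the two lidded tins, press it down on the mixer's round sprung pad until the pad is fully down and keep it there for a good second, and let the pad rise again and leave the tin standing upright in the middle of the pad. Do not knock the other things about.

Things in the scene. Friction and masses are not known exactly. Their poses are not given: they have to be found in the camera images.
- preset: Preset console, fixed to the table: grey box 96 x 170 mm, metal cover 63 mm high. Origin: centre of its underside; x towards its back, y to its left, z up. Three toothed thumbwheels (black drums, grey teeth) stand out of the cover side by side on one axle along y at 46 mm pitch. The flats between a wheel's teeth carry 0 to 7 white dots: the flat on top shows the digit set.
- left_axle (a point): Centre of the left (+y) wheel on the common axle, 45 mm above the table; x towards the console's back, y along the axle to the left, z up. Each wheel is 20 mm wide with 8 straight teeth 5 mm thick, tips at 36 mm radius; the drum between them has 25.5 mm. The cover is 18 mm above the axle.
- mid_axle (a point): Centre of the middle wheel on the common axle, 45 mm above the table; x towards the console's back, y along the axle to the left, z up. In a click a flat is on top and the two nearest teeth stand 22.5 degrees before and behind the top: tips 14 mm before and behind the axle, 33 mm above it.
- right_axle (a point): Centre of the right (-y) wheel on the common axle, 45 mm above the table; x towards the console's back, y along the axle to the left, z up. Pushing a tooth 22.5 degrees to the top and a little beyond (about 4 N at its tip) lets the wheel snap to the next click once nothing blocks its teeth: one digit a stroke.
- wheel_left (a joint): Turning angle (rad) of the left wheel: digit shown = angle / 0.785, 0 to 7, with a stop just beyond either end. It grows when the top of the wheel is pushed towards the console's back (+x of the axle point), one digit per 0.785.
- wheel_mid (a joint): Turning angle (rad) of the middle wheel: digit shown = angle / 0.785, 0 to 7, with a stop just beyond either end. It grows when the top of the wheel is pushed towards the console's back (+x of the axle point), one digit per 0.785.
- wheel_right (a joint): Turning angle (rad) of the right wheel: digit shown = angle / 0.785, 0 to 7, with a stop just beyond either end. It grows when the top of the wheel is pushed towards the console's back (+x of the axle point), one digit per 0.785.
- mixer: Tin mixer, fixed to the table: grey square base 104 x 104 mm, 48 mm high, with a round metal collar up to 59 mm and over it the flat round black rubber pad (68 mm across), top 77 mm above the table when up. Origin: centre of its underside, z up.
- pad_top (a point): Centre of the pad's top face; goes down with the pad.
- pad (a joint): How far the pad is pressed down (m): 0 up, 0.010 fully down against its stop. Its spring needs 4 N to start and 8.6 N at full depth; it rises by itself.
- small_tin_mid (a point): Centre (half-way up, 25 mm over its underside) of the smaller lidded tin, 55 mm across and 50 mm high, about 0.16 kg, standing on the table; z up.
- big_tin: The larger lidded tin, 68 mm across, 72 mm high; not wanted. Origin: centre of its underside. Behind the tins and right of the mixer stands a tall instrument cabinet, its front about 0.48 m ahead of the robot, 0.32 m high (with a lamp tower above): go round in front of it.
- screwdriver: Screwdriver lying in front, 207 mm long along y, 26 mm high. Origin under its middle.
- calculator: Desk calculator lying in front at the left, 122 x 68 x 13 mm.
- spanner_13: Spanner lying at the left, 154 mm long, 7 mm high.
- electrical_tape: Roll of tape lying behind the mixer, 58 mm across, 19 mm high.
- weight_200: Brass check weight standing right of the mixer, 31 mm across, 49 mm high.
- dip_cup: Metal cup with a wire handle behind the mixer, 65 x 94 mm, 62 mm high.
- rinse_bottle: Squeeze bottle at the back, 58 mm across, 186 mm high.
- parts_box: Small-parts box at the back left, 79 x 151 mm, 36 mm high.

How it is judged (in metres and radians):
On the way, in this order (a step that is already met when the one before it is completed fails the run):
1. the three wheels stand in their clicks at 5, 2 and 6 (value of joint wheel_left between 3.777 and 4.077 rad and value of joint wheel_mid between 1.4208 and 1.7208 rad and value of joint wheel_right between 4.5624 and 4.8624 rad), for 0.2 s.
2. the pad is pressed fully down by the smaller tin for 0.7 s, the code still set (all of step 1 and value of joint pad above 0.0092 m and horizontal distance between small_tin_mid and pad_top below 0.02 m and angle between small_tin_mid's own z axis and vertical below 0.15 rad and z of small_tin_mid in the frame of pad_top below 0.03 m), for 0.7 s.
At the end, for the whole second after the job is handed in: The wheels rest at 5, 2, 6 (each within 0.15 rad of its click), the smaller tin stands released and upright (within 0.1 rad) on the pad, its centre within 20 mm of the pad's, and the pad is up (within 2 mm) (all of step 1 and value of joint pad below 0.002 m and horizontal distance between small_tin_mid and pad_top below 0.02 m and z of small_tin_mid in the frame of pad_top between 0.02 and 0.03 m and angle between small_tin_mid's own z axis and vertical below 0.1 rad and velocity of joint wheel_left between -0.2 and 0.2 rad/s and velocity of joint wheel_mid between -0.2 and 0.2 rad/s and velocity of joint wheel_right between -0.2 and 0.2 rad/s); the robot touches nothing.
It fails at once if another thing on the table shifted by more than 4 cm (distance of any of big_tin, screwdriver, calculator, spanner_13, electrical_tape, weight_200, dip_cup, rinse_bottle, parts_box from where it was at the start of the episode above 0.04 m).
It also fails if it takes over 62 s, if anything falls off the work surface, if the arm or the gripper's body presses on something with over 40 N, if the wrist force passes 120 N, or if a joint passes its speed limit or range.

### The arm

A 7-joint arm with a two-finger parallel gripper is mounted at the origin on a cart in front of the work surface, level with it; the furniture and walls round the work are solid. World frame = base frame: x ahead of the robot, y to its left, z up, the work surface at z = 0. Lengths are in mm, angles in degrees, forces in N, time in s.
With the tool pointing down it reaches from about 425 to 875 mm from the base axis. Payload 4.7 kg.
Tool frame: the origin (TCP) lies at the very end of the fingers, on their centre line; the grasp point (between the pads) lies 19 mm behind it; z points along the fingers, y is the line along which they close (so a half turn about z gives the same grasp; the last joint's range is limited). The gripper opens to 85 mm and grips with 20 to 120 N. Pads are 22 mm wide; open, the fingers measure 114 mm over their backs; the gripper's body (76 mm by 85 mm) begins 54 mm behind the grasp point. The pads swing forward as they close: fully open they stand 13 mm farther back than shut.
Start: joints at [65.036, 18.392, -4.016, 83.108, 1.295, 78.541, -3.26], TCP at [282.594, -585.376, 231.349] pointing down, gripper open.
Joint ranges: [-163.93, 163.93], [-17.29, 119.83], [-79.2, 71.16], [3.27, 140.29], [-89.18, 269.18], [5.43, 117.66], [-154.24, 154.24]. Speed limits (degrees/s): [147.25, 147.25, 180, 180, 180, 180, 180].

### API

Orientations are given as [roll, pitch, yaw] about the fixed x, y, z axes, in that order (R = Rz(yaw) Ry(pitch) Rx(roll)).
In Python, from plant import manip, imaging, order gives the robot as it stands. Calls block until the motion is done:
- manip.reach(position, orientation): joint-space move of the TCP to a pose.
- manip.move_linear(position, ori=None, vel=150, max_force=None): straight line of the TCP; ori=None keeps the orientation; vel is the mean speed in mm/s. With max_force (N) it stops when the force on the tool has changed by that much, and returns True; else False.
- manip.goto_joints(angles): joint-space move.
- manip.gripper_to(opening, squeeze=None): opening from 0.0 (shut) to 1.0 (fully open); squeeze is the grip in N (None keeps the last); returns when the fingers have stopped.
- manip.sleep(seconds).
- manip.inverse_kinematics(position, orientation): joint angles nearest the present ones, or None.
- manip.get_obs(): the state.
- imaging.camera(name): name is "scene" or "side" or "wrist"; returns (picture, depth): 420x560x3 uint8, red, green, blue; 420x560 float32, mm along the optical axis (not along the pixel's ray), 0 where there is no reading.
- imaging.camera_params(name): a dict with "fx", "fy", "cx", "cy" (pixels), "position" and "orientation" of the camera in the world. Camera axes: x right, y down, z forward; pixel columns grow to the right and rows downward; lengths in mm; the calibration is good to about 2 mm. A picture is of the moment at which its call begins: read the wrist's pose just before it. camera_params takes no time and is no camera call; for the wrist camera it gives the pose at the moment of the call.
A pose or a line that the arm cannot do raises manip.Unreachable and nothing moves.
- order.finish_job(): hands the job in; it is judged then, once.
Trained networks look in the newest picture that a camera, given by its name, has taken for a name from the list of things; names that differ only in an ending like _2 or _b are one class to them, and where a whole thing is asked for, a point or a joint stands for the part that bears it (a point fixed in the world has none). Each returns a list of dicts, best first, with "confidence" (0 to 1); they miss things now and then, are a little off and sometimes report something else, mostly with a low value. They report only what shows in the picture. A call takes as long as a camera call.
- imaging.trace(query, camera): "mask" (420x560 bool, what is visible of it) and "centre" ([column, row] in pixels, amid what is visible of it).
The state is a dict: "time_s": time; "joints": joint angles; "dq": joint speeds; "joint_torque": joint torques, N m; "tool_pos": TCP position; "tcp_rot": TCP orientation; "force": force on the tool from outside, world axes, zero at the start; "ft_torque": the same for the moment, N m; "grip_width": opening from 0.0 (shut) to 1.0 (fully open); "grip_force": force on a finger pad.
Only numpy, scipy, OpenCV 4.12 (cv2) and the standard library are available. Lean on these libraries where they do the work, as an engineer would, in place of code of your own. Each camera call takes 0.05 s, during which the arm holds its last target. There are 200 camera calls.

## Working session

There is one attempt and no reset: what is moved stays moved. The work goes in short steps, each a Python script; the robot and the scene stay as the last script left them, time stands still between calls to the robot, and variables do not carry over. Pictures are saved under pics/ and viewed, at most 10 in all, crops included, and the job is handed in when it is done.

```bash
ls; mkdir -p pics; cat > h.py <<'E'
from plant import manip, imaging, order
import numpy as np, cv2
from scipy.spatial.transform import Rotation as R
def cam(n):
    p=imaging.camera_params(n); im,d=imaging.camera(n); return im,d,p
def cloud(d,p):
    v,u=np.mgrid[:420,:560]
    c=np.stack([(u-p['cx'])/p['fx']*d,(v-p['cy'])/p['fy']*d,d],-1)
    o=np.array(p['orientation'])
    M=o if o.shape==(3,3) else R.from_euler('xyz',o,degrees=True).as_matrix()
    w=c@M.T+np.array(p['position']); w[d==0]=np.nan; return w
def save(n,im,box=None,s=1):
    if box: im=im[box[1]:box[3],box[0]:box[2]]
    cv2.imwrite('pics/'+n,cv2.resize(im[...,::-1],None,fx=s,fy=s,interpolation=cv2.INTER_CUBIC))
E
python3 - <<'E'
from h import *
for n in('scene','side'):
    im,d,p=cam(n); print(n,p); save(n+'0.png',im,s=1.4); w=cloud(d,p)
    for q in('preset','mixer','small_tin_mid','big_tin','pad_top','weight_200','screwdriver'):
        for t in imaging.trace(q,n)[:2]:
            m=w[t['mask']]; m=m[~np.isnan(m[:,0])]
            if len(m): print(q,round(t['confidence'],2),np.round(t['centre']),np.round(np.percentile(m,[3,50,97],axis=0)).tolist())
print(manip.get_obs())
E
```

```text
pics
scene {'fx': 541.8412226457319, 'fy': 541.8412226457319, 'cx': 275.30264814976147, 'cy': 203.22982446200606, 'position': array([-249.45672114,  615.4990412 , 1057.40465219]), 'orientation': array([-135.40791398,    0.47461958, -125.64899591])}
preset 0.91 [222. 253.] [[452.0, 171.0, 12.0], [487.0, 253.0, 60.0], [553.0, 328.0, 74.0]]
mixer 0.74 [156. 321.] [[388.0, 440.0, -1.0], [458.0, 449.0, 4.0], [529.0, 462.0, 7.0]]
mixer 0.64 [221. 255.] [[452.0, 171.0, 14.0], [487.0, 252.0, 60.0], [552.0, 327.0, 74.0]]
small_tin_mid 0.76 [423. 188.] [[367.0, -345.0, 4.0], [386.0, -315.0, 42.0], [411.0, -298.0, 51.0]]
big_tin 0.77 [381. 210.] [[357.0, -200.0, -0.0], [381.0, -157.0, 60.0], [420.0, -135.0, 73.0]]
pad_top 0.81 [318. 215.] [[422.0, -34.0, 58.0], [451.0, -1.0, 75.0], [485.0, 28.0, 79.0]]
weight_200 0.44 [353. 219.] [[411.0, -117.0, 1.0], [421.0, -99.0, 29.0], [441.0, -89.0, 48.0]]
screwdriver 0.76 [264. 295.] [[354.0, 92.0, -0.0], [363.0, 219.0, 19.0], [374.0, 276.0, 26.0]]
side {'fx': 397.60479271582534, 'fy': 397.60479271582534, 'cx': 278.4823873333262, 'cy': 211.41455560220462
[... 1073 characters left out ...]
'time_s': 0.8, 'joints': array([65.03545073, 18.39157896, -4.01430518, 83.10706542,  1.29468546,
       78.53772831, -3.26044851]), 'dq': array([-0.11942875, -0.00855609,  0.0613445 , -0.11559716, -0.01047934,
        0.07462216,  0.00594377]), 'joint_torque': array([-1.70902064e-05, -4.93337381e+01, -3.81335523e-01, -3.14558566e+01,
        1.33435201e-02,  1.22803765e-03, -7.14657901e-06]), 'tool_pos': array([ 282.59693999, -585.40281934,  231.35645471]), 'tcp_rot': array([1.79991271e+02, 2.78753953e-03, 2.57711204e+01]), 'force': array([-0.03920213, -0.40550145,  0.30281748]), 'ft_torque': array([ 0.03671605, -0.02378796, -0.02417276]), 'grip_force': 0.0, 'grip_width': 0.9997164756655673}
```

View pics/scene0.png

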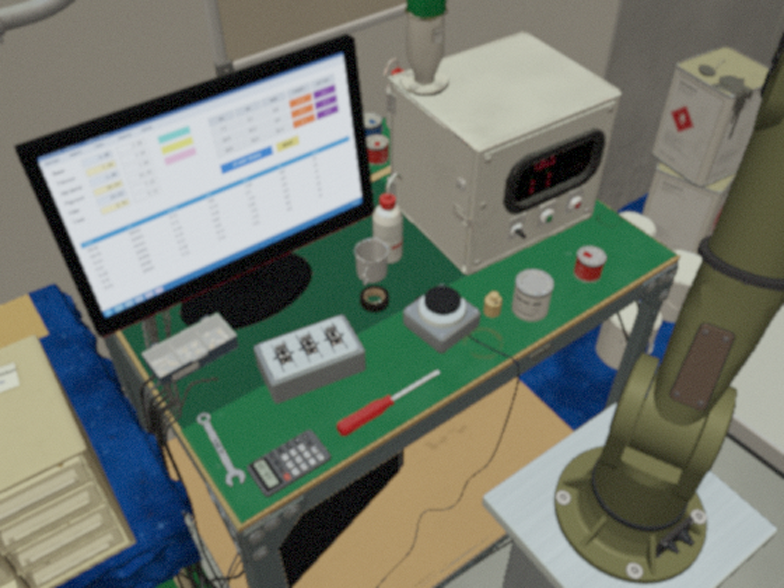

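View pics/side0.png

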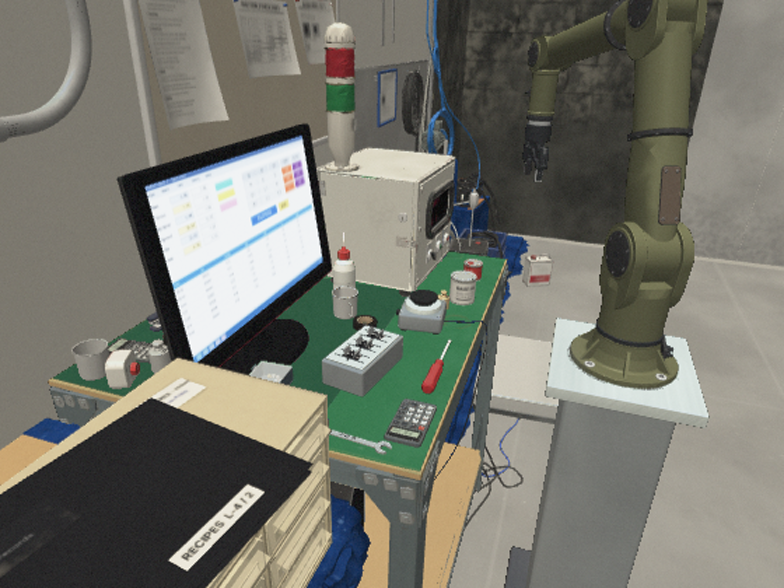

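The scene view shows the console at about (310,355), the pad at (442,300) and the small red tin at (590,262). The big tin is at (533,293), and the cabinet and monitor stand behind them. Next I fit the console's pose and move in for a look with the wrist camera.

```bash
python3 - <<'E'
from h import *
im,d,p=cam('scene'); w=cloud(d,p)
t=imaging.trace('preset','scene')[0]; m=w[t['mask']]; m=m[(m[:,2]>57)&(m[:,2]<66)]
r=cv2.minAreaRect(m[:,:2].astype(np.float32)); print('cover',r)
x=w.reshape(-1,3); x=x[~np.isnan(x[:,0])]
c=x[(x[:,2]>200)&(x[:,2]<310)&(x[:,1]<60)&(x[:,1]>-600)&(x[:,0]>440)]; print('cab',np.percentile(c,[1,99],axis=0).round())
for y in (170,250,330):
    c=x[(x[:,2]>100)&(x[:,2]<350)&(abs(x[:,1]-y)<15)&(x[:,0]>400)]; print('mon',y,np.percentile(c[:,0],[1,10]).round())
manip.move_linear([390,-200,330],[180,0,0],vel=350)
manip.move_linear([425,0,330],[180,0,0],vel=350)
manip.move_linear([440,252,300],[180,0,0],vel=350)
manip.sleep(.2)
im,d,p=cam('wrist'); print(p); save('w1.png',im,s=1.4); w=cloud(d,p); np.save('w1.npy',w)
t=imaging.trace('preset','wrist')
for t in t[:1]:
    m=w[t['mask']]; m=m[(m[:,2]>57)&(m[:,2]<67)]; print(t['confidence'],cv2.minAreaRect(m[:,:2].astype(np.float32)),np.median(m[:,2]))
o=manip.get_obs(); print(o['time_s'],o['tool_pos'],o['joints'],o['force'])
E
```

```text
cover ((507.601806640625, 243.38705444335938), (167.5194091796875, 96.21723937988281), 79.94868469238281)
cab [[ 481. -430.  202.]
 [1119.   55.  309.]]
mon 170 [702. 719.]
mon 250 [703. 721.]
mon 330 [704. 721.]
{'fx': 307.9847279095669, 'fy': 307.9847279095669, 'cx': 274.16821964107663, 'cy': 212.9594829485221, 'position': array([516.02954891, 250.30606344, 442.97421208]), 'orientation': array([ 1.62912027e+02, -8.87074924e-02, -9.02878552e+01])}
0.68 ((505.1156921386719, 197.10342407226562), (20.767637252807617, 36.310096740722656), 78.27487182617188) 64.32481092818102
4.1333 [440.47041344 250.71231566 300.18605191] [  26.62724076    2.25928308  -60.04839946   95.19281816    2.03331273
   83.67308863 -123.77103411] [-0.42971461 -0.01761799  0.26429295]
```

View pics/w1.png

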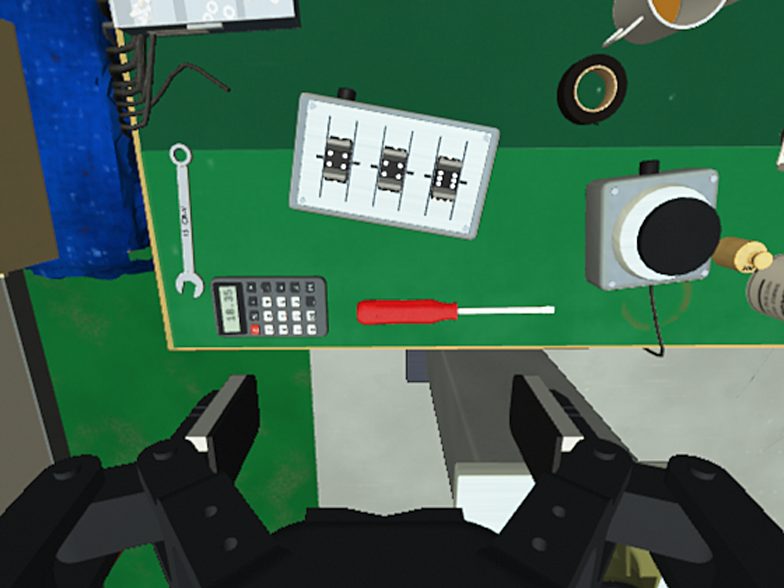

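The wrist view shows the console's wheels at about (338,160), (393,170) and (447,180), with the console turned about -10°. A zoomed crop will show the dots, and I fit the pose from the cover at the same time.

```bash
python3 - <<'E'
import numpy as np,cv2
w=np.load('w1.npy'); m=w.reshape(-1,3)
im=cv2.imread('pics/w1.png')[120:220,300:490]; cv2.imwrite('pics/w1c.png',cv2.resize(im,None,fx=4,fy=4,interpolation=cv2.INTER_CUBIC))
s=m[(m[:,2]>55)&(m[:,2]<68)&(m[:,0]>430)&(m[:,0]<590)&(m[:,1]>140)&(m[:,1]<350)]
print(cv2.minAreaRect(s[:,:2].astype(np.float32)),np.median(s[:,2]))
for c,r in ((338,160),(393,170),(447,180)): print(w[int(r/1.4),int(c/1.4)].round(1))
# teeth: points higher than 72
t=m[(m[:,2]>71)&(m[:,2]<90)&(m[:,0]>430)&(m[:,0]<590)&(m[:,1]>170)&(m[:,1]<330)]
from scipy.cluster.vq import kmeans2
c,l=kmeans2(t[:,1],np.array([205.,250,297.]),minit='matrix')
for i in range(3): print(c[i],t[l==i].mean(0).round(1),np.percentile(t[l==i],[2,98],axis=0).round(1).tolist())
E
```

```text
((513.7256469726562, 242.91018676757812), (169.88795471191406, 95.80915832519531), 79.95903015136719) 62.85535623781885
[520.9 287.8  71.2]
[513.  243.   71.3]
[504.9 197.4  69.8]
197.88720066601513 [505.9 197.9  75.6] [[490.6, 187.7, 71.1], [520.6, 208.5, 79.5]]
243.1400603781704 [513.7 243.1  75.8] [[498.7, 232.3, 71.1], [529.1, 253.5, 79.6]]
288.03360267668404 [521.9 288.   75.6] [[506.7, 277.7, 71.1], [536.8, 298.6, 79.6]]
```

View pics/w1c.png

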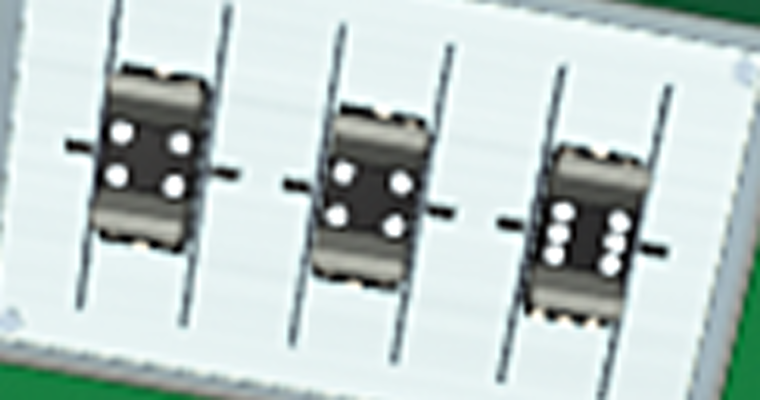

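The dots read 4 - 4 - 6, so the left wheel needs one step up, the middle wheel two steps down, and the right wheel is already set. The axle fits agree with the teeth to about 1 mm.

```bash
cat >> h.py <<'E'
A=np.array([513.7,242.9]); YAW=-10.
ex=np.array([np.cos(np.radians(YAW)),np.sin(np.radians(YAW))]); ey=np.array([-ex[1],ex[0]])
def cpos(x,y,h): return [*(A+x*ex+y*ey),45+h]
def stroke(y,s,end=3,log=True):
    L=lambda x,h,v,**k: manip.move_linear(cpos(x,y,h),[180,0,YAW],vel=v,**k)
    L(-s*36,48,200); L(-s*36,28,80)
    hit=L(s*(end-11),32,50,max_force=25)
    o=manip.get_obs(); p=o['tool_pos']-np.array(cpos(0,y,0)); print('end',hit,(p[:2]@ex).round(2),(p[:2]@ey).round(2),p[2].round(2),o['force'].round(1))
    L(s*(end-11),48,100)
def lookw(n):
    manip.move_linear([430,245,230],[180,0,YAW],vel=300); manip.sleep(.15)
    im,d,p=cam('wrist'); w=cloud(d,p)
    c=[]
    Rm=R.from_euler('xyz',p['orientation'],degrees=True).as_matrix()
    for y in(46,0,-46):
        q=Rm.T@(np.array(cpos(0,y,26))-p['position']); c.append([p['fx']*q[0]/q[2]+p['cx'],p['fy']*q[1]/q[2]+p['cy']])
    c=np.array(c).round().astype(int); print(c.tolist())
    x0,y0=np.maximum(c.min(0)-45,0); x1,y1=c.max(0)+45
    save(n,im,(x0,y0,x1,y1),3)
    m=w.reshape(-1,3); t=m[(m[:,2]>71)&(m[:,2]<90)]
    for y in(46,0,-46):
        k=(t[:,:2]-A-y*ey); k=k[(abs(k@ey)<12)&(abs(k@ex)<30)]; print(y,np.percentile(k@ex,[2,25,50,75,98]).round(1))
    print(manip.get_obs()['time_s'])
E
python3 - <<'E'
from h import *
manip.gripper_to(0.0)
manip.reach(cpos(-40,46,90),[180,0,YAW])
stroke(46,1)
stroke(0,-1); stroke(0,-1)
lookw('w2.png')
E
```

```text
end False -5.46 0.06 32.86 [4.8 0.1 3.1]
end False 6.69 0.43 32.51 [-3.4 -0.6  6.1]
end False 6.81 0.46 32.54 [-2.7 -1.2  6.5]
[[210, 109], [260, 109], [310, 109]]
46 [-14.8 -10.4   3.6  11.   15.2]
0 [-14.9 -10.5   1.8  10.9  15.1]
-46 [-15.  -10.6   1.7  10.8  14.9]
11.925
```

View pics/w2.png

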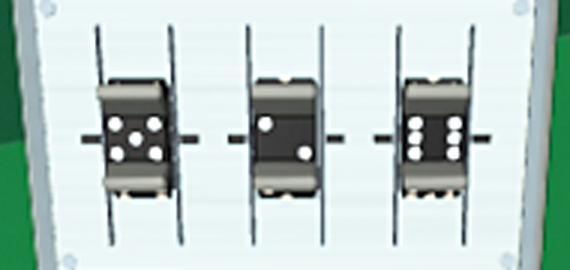

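The crop shows 5 - 2 - 6, each resting in its click. Next is the tin: I check which wrist yaws suit, keeping the camera mount away from the cabinet.

```bash
python3 - <<'E'
from h import *
for yaw in (180,150,120,90,-90,-120,-150,60,30):
    r=[]
    for P in ([395,-320,30],[395,-320,230],[452,-1,100]):
        q=manip.inverse_kinematics(P,[180,0,yaw]); r.append(None if q is None else np.round(q).astype(int).tolist())
    print(yaw,r)
E
```

```text
180 [[94, 28, -67, 113, 31, 59, 102], [101, 7, -69, 101, 7, 76, 121], [64, 6, -69, 117, 7, 60, 82]]
150 [[51, 14, -16, 115, 5, 52, 92], [41, 1, -5, 103, 0, 76, 96], [44, 3, -48, 118, 3, 60, 55]]
120 [[52, 14, -17, 115, 5, 52, 62], [43, 2, -7, 103, 0, 76, 66], [44, 3, -48, 118, 3, 60, 25]]
90 [[53, 14, -19, 115, 6, 52, 31], [44, 2, -8, 103, 0, 76, 36], [44, 3, -48, 118, 3, 60, -5]]
-90 [[59, 15, -25, 114, 8, 53, -150], [99, 7, -67, 101, 6, 76, -149], None]
-120 [[-17, 22, 62, 117, -24, 55, -153], None, [64, 6, -69, 117, 7, 60, 142]]
-150 [[94, 28, -67, 113, 31, 59, 132], [101, 7, -69, 101, 7, 76, 151], [64, 6, -69, 117, 7, 60, 112]]
60 [[55, 14, -21, 115, 6, 52, 1], [46, 2, -10, 103, 0, 76, 6], [45, 3, -49, 118, 3, 60, -35]]
30 [[61, 15, -27, 114, 8, 53, -31], [55, 2, -19, 102, 1, 76, -24], [48, 4, -51, 118, 3, 60, -65]]
```

```bash
cat >> h.py <<'E'
def top(w,c,z,rad,lo=-6):
    m=w.reshape(-1,3); k=(m[:,2]>z+lo)&(m[:,2]<z+8)&(np.hypot(m[:,0]-c[0],m[:,1]-c[1])<rad+25)
    s=m[k]; (a,b),r=cv2.minEnclosingCircle(s[:,:2].astype(np.float32)); print('circle',round(a,1),round(b,1),round(r,1),'z',np.median(s[:,2]).round(1),'mean',s.mean(0).round(1),len(s)); return a,b
E
python3 - <<'E'
from h import *
O=[180,0,150]
manip.reach([430,245,260],O)
manip.gripper_to(1.0)
manip.move_linear([425,0,260],O,vel=300)
im,d,p=cam('wrist'); w=cloud(d,p); top(w,(452,-1),77,34)
manip.move_linear([390,-200,260],O,vel=300)
manip.move_linear([392,-318,240],O,vel=300); manip.sleep(.1)
im,d,p=cam('wrist'); w=cloud(d,p); save('t1.png',im,s=1.2); top(w,(395,-320),50,27.5)
for t in imaging.trace('small_tin_mid','wrist')[:2]: m=w[t['mask']]; m=m[m[:,2]>44]; print(t['confidence'],t['centre'],len(m) and cv2.minEnclosingCircle(m[:,:2].astype(np.float32)))
o=manip.get_obs(); print(o['time_s'],o['tool_pos'],o['tcp_rot'],o['force'])
E
```

```text
circle 456.2 -2.1 34.0 z 77.1 mean [454.8  -1.6  77. ] 2770
circle 395.9 -324.1 28.1 z 49.1 mean [ 396.3 -324.3   48.8] 1797
0.63 [268.9, 193.9] ((396.7200622558594, -323.91815185546875), 27.552087783813477)
17.725 [ 392.86679891 -316.46237611  240.59317292] [-1.79976276e+02  5.13999859e-02  1.50172467e+02] [-0.11527972 -0.13547756 -0.75229309]
```

View pics/t1.png

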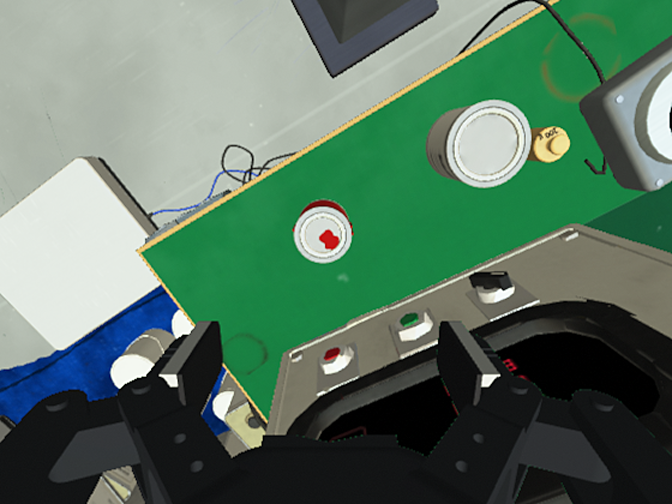

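The tin is centred at (323,233) in the picture and free all round. Its fitted radius of 27.6 mm and height of 49 mm match the given sizes. I grasp it and carry it in front of the cabinet to a point in front of the pad, then look at the pad again.

```bash
python3 - <<'E'
from h import *
O=[180,0,150]
manip.move_linear([396.3,-324,80],O,vel=200)
manip.move_linear([396.3,-324,10],O,vel=90,max_force=15)
print(manip.get_obs()['tool_pos'])
manip.gripper_to(0.0,squeeze=50)
o=manip.get_obs(); print(o['grip_width'],o['grip_force'],o['tool_pos'],o['force'])
manip.move_linear([396.3,-324,170],O,vel=200)
manip.move_linear([390,-200,190],O,vel=250)
manip.move_linear([425,-70,190],O,vel=250); manip.sleep(.15)
im,d,p=cam('wrist'); w=cloud(d,p); save('t2.png',im,s=1.2); top(w,(455,-2),77,34)
im,d,p=cam('scene'); w=cloud(d,p); top(w,(454,-2),77,34)
o=manip.get_obs(); print(o['time_s'],o['grip_width'],o['tool_pos'],o['force'])
E
```

```text
[ 396.76400361 -324.29301359   10.48573857]
0.6166832069885603 52.17135826474987 [ 396.6001948  -324.45243006   10.81964743] [-1.74326246  1.26618925  6.41639513]
circle 456.3 -2.6 34.0 z 77.1 mean [454.6  -2.2  77. ] 4753
circle 452.3 -4.2 36.9 z 75.4 mean [451.5  -2.   75.4] 434
22.55 0.6124964041004304 [424.74099936 -71.16575327 189.85005593] [ 0.81795491 -0.33885843 -2.29978129]
```

View pics/t2.png

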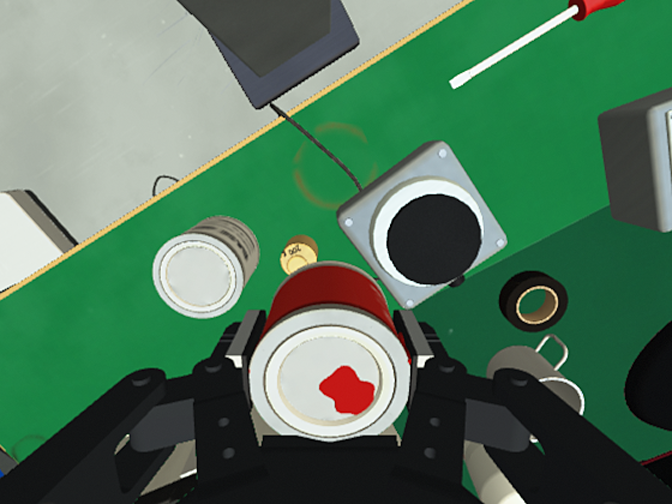

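The tin is held squarely between the fingers, and the pad is visible at (435,237), which gives about (456,-2.4) in the world. Next I press, hold and raise.

```bash
python3 - <<'E'
from h import *
O=[180,0,150]; C=[455.8,-2.4]
def st(n):
    o=manip.get_obs(); print(n,round(o['time_s'],2),o['tool_pos'].round(2),o['force'].round(1),round(o['grip_width'],3)); return o
manip.move_linear(C+[130],O,vel=150)
manip.move_linear(C+[94],O,vel=80); manip.sleep(.2); f0=st('above')['force'][2]
print(manip.move_linear(C+[72],O,vel=20,max_force=20)); st('down')
o=manip.get_obs(); z=o['tool_pos'][2]
manip.sleep(.3); f=st('hold')['force'][2]-f0
if f<14: manip.move_linear(C+[z-2.5],O,vel=10,max_force=10); st('more')
manip.sleep(1.3); st('held')
E
```

```text
above 24.13 [456.28  -2.44  94.51] [ 0.6  0.8 -2.2] 0.617
True
down 24.95 [455.95  -2.51  77.81] [-1.5  0.4  7. ] 0.615
hold 25.25 [455.96  -2.51  77.81] [-1.8 -0.1  7.2] 0.611
more 25.46 [456.    -2.49  77.87] [-2.1 -0.9  6.1] 0.612
held 26.76 [455.99  -2.49  77.83] [-1.9  0.5  6.4] 0.617
```

```bash
python3 - <<'E'
from h import *
O=[180,0,150]; C=[455.8,-2.4]
def st(n):
    o=manip.get_obs(); print(n,round(o['time_s'],2),o['tool_pos'].round(2),o['force'].round(1),round(o['grip_width'],3)); return o
for z in (77,76.3,75.6):
    h=manip.move_linear(C+[z],O,vel=5,max_force=30); manip.sleep(.1); o=st((z,h))
    if o['force'][2]>11: break
manip.sleep(1.3); st('held')
E
```

```text
(77, False) 27.13 [456.04  -2.5   77.77] [-4.   0.2 10.5] 0.617
(76.3, False) 27.52 [456.12  -2.51  77.73] [-7.2 -0.6 16. ] 0.617
held 28.82 [456.08  -2.5   77.7 ] [-6.7 -0.1 16.5] 0.617
```

The pad is on its hard stop: 18.7 N net with no further travel, held for 1.3 s. Now I let the pad rise, release the tin and retreat.

```bash
python3 - <<'E'
from h import *
O=[180,0,150]; C=[455.8,-2.4]
manip.move_linear(C+[87.2],O,vel=20); manip.sleep(.3)
o=manip.get_obs(); print(o['tool_pos'],o['force'])
manip.gripper_to(1.0); manip.sleep(.2)
manip.move_linear(C+[190],O,vel=100)
manip.move_linear([425,-70,260],O,vel=200); manip.sleep(.3)
im,d,p=cam('wrist'); w=cloud(d,p); save('t3.png',im,s=1.2); top(w,(456,-2.4),127,27.5)
for t in imaging.trace('pad_top','wrist')[:1]: m=w[t['mask']]; print(t['confidence'],np.nanpercentile(m,[3,50,97],axis=0))
o=manip.get_obs(); print(o['time_s'],o['tool_pos'],o['force'],o['dq'])
E
```

```text
[455.94040104  -2.43383782  87.18110397] [-0.04295734 -0.78583335  1.55093288]
circle 455.1 -1.8 28.3 z 126.1 mean [455.8  -2.  125.9] 2633
0.7 [[648.28334202 -66.26482276   5.78379177]
 [653.15931465 -57.45554483  55.37101722]
 [665.74619886 -49.81054497  94.43427656]]
32.6833 [424.96781196 -69.59905914 259.63346823] [ 0.54143921 -0.47712729  0.94630637] [ 0.07276488 -0.06771984  0.23691161 -0.13194393  0.02198244  0.13449331
  0.06641041]
```

View pics/t3.png

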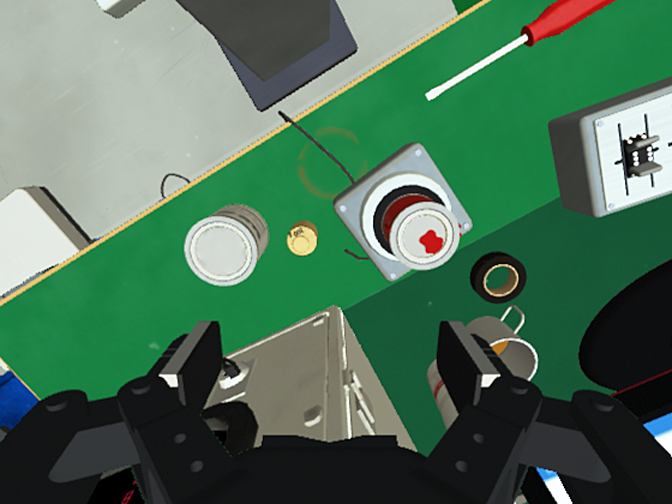

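The tin stands upright at (425,235) in the middle of the pad, with its top at 126 mm, so the pad is up. The right wheel still shows 6, and the gripper is clear.

```bash
python3 -c "
from h import *
print(order.finish_job())"
```

```text
the job is handed in; nothing more can be done
None
```

The job is handed in at about 33 s on the robot's clock: the wheels were set to 5 - 2 - 6, the small tin held the pad fully down for over a second, and it now stands upright in the middle of the raised pad; no verdict came back.

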